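# Seat a blender battery in its charger

### The job

Put the cordless blender's battery pack on charge: tilt it, slide its white tongue in first under the teal hood of the charger's bay, press it gently against the sprung contacts and rock the other end down until the pack lies flat and fully home. Let go of it, then close the clear splash cover all the way. Feel your way, never force the pack, the charger or its cover, and leave the other things on the bench where they are.

Things in the scene. Friction and masses are not known exactly. Their poses are not given: they have to be found in the camera images.
- pack_center (a point): centre of the battery pack, 19 mm above its underside (all sizes in mm): dark grey block 100 long (x, with tongue) x 48 wide (y) x 38 high (z), 0.27-0.44 kg, lying flat on the bench, top up. Its -x end (toe) is stepped: the last 10 of length is a white tongue only 11 high, 40 wide, flush with the underside, with brass strips; a teal bar on top marks that end. The +x end (heel) is plain.
- pack_toe (a point): tip of the tongue at its lower edge, mid-width: 50 to -x and 19 below the pack's centre, in the pack's axes
- charger: off-white charger fixed to the bench, 194 x 100; origin on the bench under the bay's centre, x along the bay from toe end (-x, nearer the robot) to heel end (+x). The bay is a dark cradle clamped in slots, with floor, walls, hood and contacts in one: it sits up to 7 either way along x from the values given here, new each time, not measured; find it by feel. It does not shift in use.
- bay_center (a point): nominal centre of the bay floor, 24 above the bench. Bay 50 wide between side walls 12 high, whose upper 2.5 is chamfered outward. Deck of the casing around it: 36 above the bench, y from -50 to 50. Power block and hinge ears at x 76 to 116, up to 72 above the bench.
- hood_edge (a point): nominal mid-edge, on its top face, of the teal hood over the toe end: x=-44, running back to x=-62; underside 15 and top 19 above the bay floor. Under it a white contact block on a spring, 2 to 9 above the floor: its face is at x=-46.5 when free and goes back 6.5 to a hard stop (3 N at first, 8.5 N at the stop).
- heel_wall (a point): nominal top of the heel wall's inner face: x=+50, 12 above the bay floor, sharp edge. The pack is longer than the free space: it goes in tilted 10-16 degrees heel-high, tongue under the hood, holding the contact block back near its stop (then 3 of play) while the heel comes down inside this wall. Let go, the spring holds it against the wall.
- cover (a joint): clear splash cover hinged at the charger's heel end: 0 shut (level, top face 70 above the bench), 1.68-1.82 at the start (leaning back past upright), at most 2.0. Plate 142 from hinge to end, 80 wide, 4 thick, plus a teal tab 14 long, 40 wide. Light hinge friction (0.05 N m): pushed past upright it stays or sinks shut, and can be pressed down. Shut, it clears a seated pack by 4.
- cover_hinge (a point): axis of the cover's hinge, along the charger's y: 84 to +x of the charger's origin, 68 above the bench
- nozzle_a: steel piping nozzle (cone, 32 wide, 45 high) standing on the bench; bystander
- nozzle_b: steel piping nozzle (cone, 36 wide, 50 high) standing on the bench; bystander
- cake_ring: steel cake ring, 150 wide, 50 high; bystander
- scraper: bench scraper with dark handle, lying flat, about 116 x 97 x 22; bystander
- palette_knife: steel spatula with a wooden handle, 300 long, lying flat; bystander
- tub: white round tub with green lid, 100 wide, 75 high; bystander
- blender: the cordless hand blender lying on its side along y at the back, about 62 wide, 70 high, 450 long; bystander
Not all that is in view belongs to the job. Of the things that look like the part that bears pack_center, the smaller one is meant.

How it is judged:
By the outcome, as a careful person would: the job done as asked, in the order asked, and still so for the second after the job is handed in, with the robot touching nothing.
It also fails if it takes over 67 s, if anything falls off the work surface, if the arm or the gripper's body presses on something with over 40 N, if the wrist force passes 120 N, or if a joint passes its speed limit or range.

### The arm

A 6-joint arm with a two-finger parallel gripper is mounted at the origin on the work surface. World frame = base frame: x ahead of the robot, y to its left, z up, the work surface at z = 0. Lengths are in m, angles in rad, forces in N, time in s.
With the tool pointing down it reaches from about 0.3 to 0.875 m from the base axis. Payload 6.4 kg.
Tool frame: the origin (TCP) lies between the finger pads; the fingertips stand tip_extent ahead of it and the grasp point (between the pads) lies 5 mm behind it (tip_extent is the distance from the TCP to the fingertips, in m); z points along the fingers, y is the direction in which the jaws open and shut (so a half turn about z gives the same grasp; the last joint's range is limited). The gripper opens to 85 mm and grips with 20 to 120 N. Pads are 22 mm wide; open, the fingers measure 114 mm over their backs; the gripper's body (76 mm by 85 mm) begins 54 mm behind the grasp point. The pads swing forward as they close: fully open they stand 13 mm farther back than shut.
Start: joints at [-1.53, 0.181, 1.607, -0, 1.354, -0.206], TCP at [0.14, -0.558, 0.245] pointing down, gripper open.
Joint ranges: [-2.99, 2.99], [-0.89, 2.07], [0.3, 2.58], [-1.14, 4.28], [0, 2.63], [-3.12, 3.12]. Speed limits (rad/s): [2.57, 2.57, 3.01, 3.14, 3.14, 3.14].

### API

Orientations are given as a unit quaternion [w, x, y, z].
In Python, from bench import * gives the robot as it stands.
- The arm moves only by the shell command python3 -m jog 'ROWS'. ROWS is JSON, a list of rows, each a list of 3 entries, a list of its own where there are three numbers: the shift along the tool's x, y, z in mm, then the turn, a rotation vector about the tool's x, y, z in rad, then the opening, from 0 (shut) to 1 (fully open). A call has 1 to 20 rows; each row is the pose to reach, as a shift and turn from the pose measured when the call began, along the tool's axes at that moment; what a row does not reach only later rows make up. A row lasts 1/12 s, in which the tool goes at most 41.7 mm and 7.16 degrees, less where a joint would pass 70% of its speed; a pose out of reach is approached as far as the arm can. A call with a gripper value outside its range is refused whole. The fingers move at their own pace and stop on an object; the grip force is fixed at half the most. Time passes only in rows, so rows that repeat a pose let the fingers close. It gives the time, the measured TCP pose, the force and the opening at its end, in the units of the state.
- get_obs(): the state, without advancing time (a new reading comes with each control period).
- camera(name): name is "scene" or "side" or "wrist"; returns (picture, depth): 384x512x3 uint8, red, green, blue; 384x512 float32, m along the optical axis (not along the pixel's ray), 0 where there is no reading.
- get_calibration(name): a dict with "fx", "fy", "cx", "cy" (pixels), "world_from_camera" (4x4, takes a point from camera to world coordinates). Camera axes: x right, y down, z forward; pixel columns grow to the right and rows downward; lengths in m; the calibration is good to about 2 mm. The wrist camera is an equidistant fisheye: a pixel r from the principal point sees the ray r / f radians off the axis. A picture is of the moment at which its call begins: read the wrist's pose just before it. get_calibration takes no time and is no camera call; for the wrist camera it gives the pose at the moment of the call.
- hand_in(): hands the job in, once; it reports no verdict.
The state is a dict: "time_s": time; "q": joint angles; "dq": joint speeds; "joint_efforts": joint torques, N m; "eef_pos": TCP position; "eef_rot": TCP orientation; "wrist_force": force on the tool from outside, world axes, zero at the start; "torque": the same for the moment, N m; "opening": opening from 0.0 (shut) to 1.0 (fully open).
Only numpy, scipy, OpenCV 4.12 (cv2) and the standard library are available. Lean on these libraries where they do the work, as an engineer would, in place of code of your own. Each camera call takes 0.05 s, during which the arm holds its last target.

## Working session

There is one attempt and no reset: what is moved stays moved. The work goes in short steps, Python scripts to look and compute and a shell command to move; the robot and the scene stay as the last step left them, time stands still between calls to the robot, and variables do not carry over. Pictures are saved under pics/ and viewed, and the job is handed in when it is done.

```bash
mkdir -p pics; ls; python3 - <<'E'
from bench import *
import cv2
o=get_obs();print({k:(v if not hasattr(v,'round') else v) for k,v in o.items()})
for n in ["scene","side","wrist"]:
    p,d=camera(n);cv2.imwrite(f"pics/{n}0.png",p[:,:,::-1]);c=get_calibration(n);print(n,c)
E
```

```text
pics
{'time_s': 0.0, 'q': array([-1.53030960e+00,  1.81549287e-01,  1.60798021e+00, -2.21228288e-05,
        1.35380906e+00, -2.06310834e-01]), 'dq': array([1.53862167e-03, 7.08965532e-04, 6.79005930e-05, 1.40133513e-04,
       1.22079485e-03, 2.00896562e-03]), 'joint_efforts': array([-1.06874231e-03, -4.44875157e+01, -3.51336622e+01, -4.40202302e-04,
        9.01429681e-03,  4.29312905e-06]), 'eef_pos': array([ 0.14045531, -0.55704589,  0.24439293]), 'eef_rot': array([-8.70846530e-04,  9.92395355e-01,  1.23088172e-01,  6.15324099e-05]), 'wrist_force': array([ 0.79060667,  0.50277811, -0.62741414]), 'torque': array([0.05300494, 0.01247168, 0.02474495]), 'opening': 1.0014365683084239}
scene {'fx': 353.95848838272696, 'fy': 353.95848838272696, 'cx': 262.0439924096507, 'cy': 195.27985061935235, 'world_from_camera': array([[-0.44740934,  0.67657168, -0.58487233,  1.32505879],
       [ 0.8942721 ,  0.3310536 , -0.30113272,  0.41166418],
       [-0.01011378, -0.6577646 , -0.75315565,  1.02710461],
       [ 0.        ,  0.        ,  0.        ,  1.        ]])}
side {'fx': 378.33479540631157, 'fy': 378.33479540631157, 'cx': 254.58878431568144, 'cy': 191.58649095289283, 'world_from_camera': array([[ 0.96791743, -0.12507815,  0.21792498,  0.32700999],
       [-0.25118703, -0.50374003,  0.82652953, -0.8896982 ],
       [ 0.00639675, -0.85475227, -0.51899676,  0.61689674],
       [ 0.        ,  0.        ,  0.        ,  1.        ]])}
wrist {'fx': 297.3186396354542, 'fy': 297.3186396354542, 'cx': 254.9801854045857, 'cy': 191.3229719360922, 'world_from_camera': array([[ 0.24514439, -0.93410141, -0.25953573,  0.20687239],
       [-0.96948334, -0.2368878 , -0.06313648, -0.54144862],
       [-0.00250498,  0.26709312, -0.96366747,  0.37330858],
       [ 0.        ,  0.        ,  0.        ,  1.        ]])}
```

View pics/scene0.png

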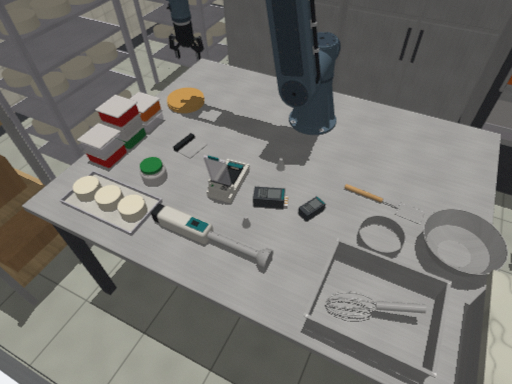

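View pics/side0.png

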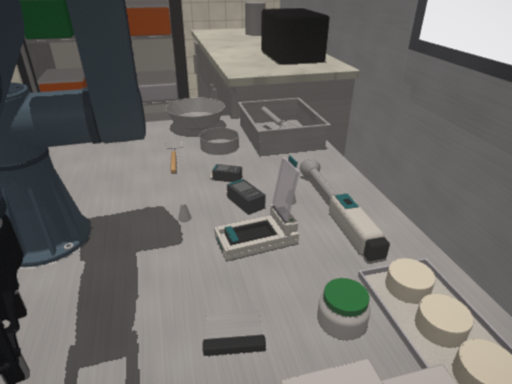

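View pics/wrist0.png

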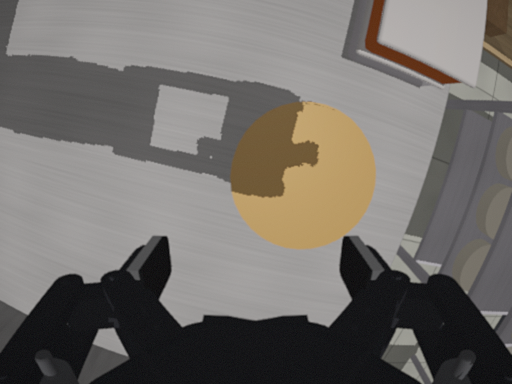

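The scene view shows the charger near (228,178) and two pack-like blocks, at (269,197) and (312,208). I'll measure both.

```bash
cat > h.py <<'E'
from bench import *
import cv2, numpy as np
def cloud(n,save=None):
    c=get_calibration(n);p,d=camera(n)
    if save: cv2.imwrite(f"pics/{save}.png",p[:,:,::-1])
    v,u=np.mgrid[0:384,0:512].astype(float)
    x=(u-c['cx'])/c['fx'];y=(v-c['cy'])/c['fy']
    if n=='wrist':
        r=np.hypot(x,y);s=np.where(r>1e-9,np.tan(np.minimum(r,1.5))/np.maximum(r,1e-9),1);x=x*s;y=y*s
    P=np.stack([x*d,y*d,d,np.ones_like(d)],-1)@c['world_from_camera'].T
    P[d==0]=np.nan
    return p,P[...,:3]
E
python3 - <<'E'
from h import *
for n,b in [("scene",(180,130,350,230)),("side",(150,140,320,270))]:
    p,P=cloud(n)
    np.save(f"/tmp/{n}.npy",P);np.save(f"/tmp/{n}p.npy",p)
    c=p[b[1]:b[3],b[0]:b[2]]
    cv2.imwrite(f"pics/{n}crop.png",cv2.resize(c,None,fx=4.5,fy=4.5,interpolation=cv2.INTER_CUBIC)[:,:,::-1])
    z=P[...,2];print(n,np.nanmedian(z[np.abs(z)<.02]))
    m=((z>.012)&(z<.3)&(P[...,0]>.2)&(P[...,0]<.95)).astype(np.uint8)
    k,l,s,ce=cv2.connectedComponentsWithStats(m)
    for i in range(1,k):
        if s[i,4]>60:
            Q=P[l==i];print(s[i],Q.min(0).round(3),Q.max(0).round(3),np.median(Q,0).round(3))
E
```

```text
scene 0.00026536626241990824
[   0   40   81   65 3119] [ 0.2   -1.673  0.012] [ 0.471 -1.193  0.3  ] [ 0.358 -1.326  0.155]
[  78   92   86   75 3630] [ 0.297 -0.751  0.012] [ 0.684 -0.62   0.185] [ 0.537 -0.638  0.117]
[279  92  34  17 257] [ 0.262 -0.048  0.25 ] [0.297 0.075 0.3  ] [0.289 0.018 0.283]
[168 101  24  11 143] [ 0.2   -0.673  0.012] [ 0.237 -0.543  0.037] [ 0.219 -0.606  0.029]
[  0 104  29  48 465] [ 0.733 -1.067  0.013] [ 0.774 -1.021  0.234] [ 0.754 -1.033  0.116]
[173 133  22  17 122] [ 0.354 -0.465  0.013] [ 0.469 -0.423  0.027] [ 0.413 -0.438  0.021]
[ 204  155   46   47 1423] [ 0.427 -0.2    0.012] [ 0.632 -0.083  0.224] [ 0.602 -0.128  0.059]
[140 157  28  28 599] [ 0.589 -0.473  0.012] [ 0.683 -0.378  0.08 ] [ 0.647 -0.411  0.066]
[  60  171  214   99 3979] [ 0.721 -0.67   0.012] [0.901 0.158 0.072] [ 0.806 -0.326  0.047]
[345 184  44  19 165] [0.343 0.274 0.012] [0.37  0.443 0.024] [0.359 0.351 0.017]
[253 187  36  20 604] [ 0.499 -0.022  0.012] [0.595 0.113 0.055] [0.555 0.046 0.047]
[299 196  27  24 365] [0.473 0.16  0.012] [0.572 0.242 0.044] [0.53  0.203
[... 491 characters left out ...]
702] [0.462 0.376 0.012] [0.611 0.535 0.052] [0.536 0.428 0.032]
[171 147   5  25 103] [0.341 0.268 0.012] [0.365 0.457 0.023] [0.353 0.336 0.019]
[ 214  155  176  106 6322] [ 0.425 -0.301  0.012] [0.818 0.157 0.224] [ 0.608 -0.16   0.045]
[ 211  164   55   48 1227] [ 0.466 -0.03   0.012] [0.592 0.237 0.053] [0.531 0.047 0.039]
[179 202  11  17 128] [ 0.344 -0.018  0.012] [0.373 0.006 0.053] [ 0.358 -0.008  0.029]
[ 280  258  232  126 9646] [ 0.428 -0.666  0.012] [ 0.899 -0.326  0.183] [ 0.78  -0.557  0.049]
[ 317  278   54   60 2525] [ 0.58  -0.483  0.012] [ 0.677 -0.39   0.079] [ 0.618 -0.454  0.069]
[202 334  64  20 878] [ 0.348 -0.466  0.012] [ 0.464 -0.426  0.026] [ 0.406 -0.449  0.022]
```

View pics/scenecrop.png

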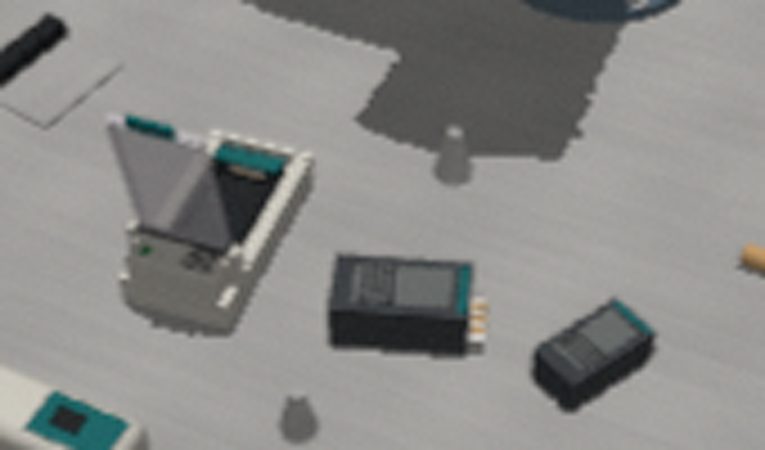

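View pics/sidecrop.png

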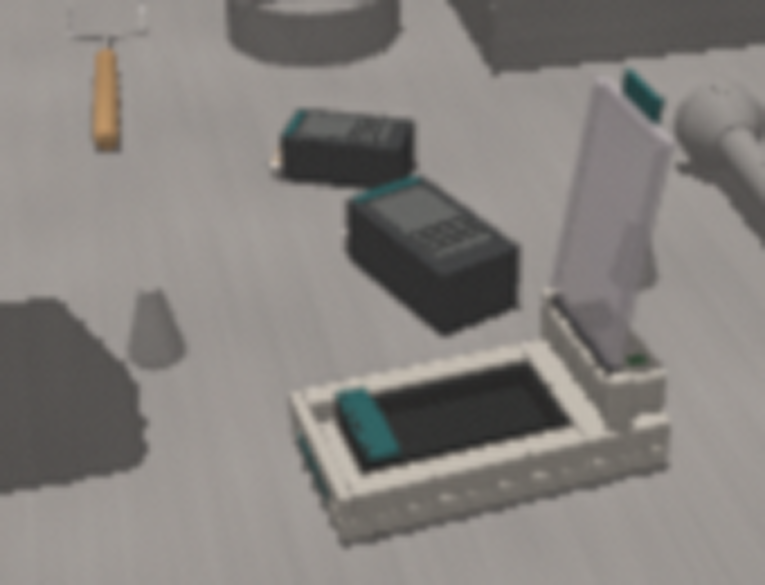

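Target: the smaller block at roughly (0.52, 0.20), about 38 mm high. I'll fit the poses of its top face and of the charger deck.

```bash
python3 - <<'E'
from h import *
def rect(Q):
    r=cv2.minAreaRect((Q[:,:2]*1000).astype(np.float32));return r
for n in ["scene","side"]:
    P=np.load(f"/tmp/{n}.npy");p=np.load(f"/tmp/{n}p.npy").astype(int)
    z=P[...,2]
    m=(z>.0335)&(z<.0425)&(P[...,0]>.45)&(P[...,0]<.59)&(P[...,1]>.14)&(P[...,1]<.26)
    Q=P[m];print(n,'pack top',m.sum(),rect(Q),np.median(z[m]))
    tl=m&(p[...,1]-p[...,0]>25)
    print(' teal',tl.sum(),P[tl].mean(0), P[m].mean(0))
    m=(z>.010)&(z<.05)&(P[...,0]>.38)&(P[...,0]<.66)&(P[...,1]>-.26)&(P[...,1]<-.02)
    Q=P[m];print(' charger',m.sum(),rect(Q))
    m2=m&(z>.031)&(z<.041);Q=P[m2];print(' deck',m2.sum(),rect(Q),np.median(Q[:,2]))
    tl=m&(p[...,1]-p[...,0]>30)&(z>.036);print(' hood',tl.sum(),rect(P[tl]),np.median(P[tl],0))
    m3=(z>.06)&(z<.076)&(P[...,0]>.5)&(P[...,0]<.68)&(P[...,1]>-.26)&(P[...,1]<-.02);print(' block',m3.sum(),rect(P[m3]))
    m4=(z>.09)&(z<.26)&(P[...,0]>.4)&(P[...,0]<.75)&(P[...,1]>-.26)&(P[...,1]<0.05);Q=P[m4]
    print(' cover',m4.sum(),Q.min(0),Q.max(0))
    for (lo,hi) in [(-.02,.02)]:
        pass
E
```

```text
scene pack top 258 ((521.8667602539062, 200.59219360351562), (50.07772445678711, 92.121337890625), 62.66714096069336) 0.03785551474311788
 teal 15 [0.48452848 0.21679615 0.03789102] [0.52207198 0.20090827 0.03779896]
 charger 674 ((525.9268798828125, -107.8951644897461), (200.22793579101562, 167.8544921875), 5.299849033355713)
 deck 271 ((528.5712280273438, -141.5900421142578), (199.31797790527344, 99.63710021972656), 5.527733325958252) 0.03539336337690746
 hood 50 ((462.7937316894531, -151.63719177246094), (23.56212615966797, 60.80813217163086), 14.964792251586914) [ 0.46314035 -0.15095784  0.04260387]
 block 197 ((607.4989624023438, -136.487548828125), (38.883888244628906, 100.13362121582031), 3.3436028957366943)
 cover 467 [ 0.58617247 -0.17620509  0.09044701] [ 0.62512155 -0.09427314  0.22427068]
side pack top 226 ((518.5820922851562, 196.645263671875), (52.73917007446289, 90.20616149902344), 63.85886764526367) 0.03871859943960393
 teal 6 [0.48329781 0.21511755 0.03904389] [0.51786173 0.19349678 0.03838819]
 charger 2401 ((520.8938598632812, -111.07797241210938), (193.33103942871094, 177.9788360595703), 7.2368083000183105)
 deck 1119 ((521.5233154296875, -110.91275787353516), (192.91448974609375, 176.3881072998047), 6.806626319885254) 0.036257793402293514
 hood 90 ((462.6741027832031, -155.45135498046875), (16.19915008544922, 58.00726318359375), 8.762805938720703) [ 0.46250235 -0.1571457   0.0435594 ]
 block 223 ((603.0042114257812, -139.7611083984375), (39.18775939941406, 99.34124755859375), 6.482419490814209)
 cover 985 [ 0.58338655 -0.18158805  0.09017699] [ 0.62255194 -0.09795462  0.22351498]
```

```bash
cat >> h.py <<'E'
from scipy.spatial.transform import Rotation as Ro
def cur():
    o=get_obs();w=o['eef_rot'];return np.array(o['eef_pos']),Ro.from_quat([w[1],w[2],w[3],w[0]]),o
def toolrot(yaw_deg,tilt_deg=0):
    # tool x along yaw (world), z down; tilt: heel-high rotation for tool x = toe dir
    x=np.array([np.cos(np.radians(yaw_deg)),np.sin(np.radians(yaw_deg)),0]);z=np.array([0,0,-1.]);y=np.cross(z,x)
    R=Ro.from_matrix(np.stack([x,y,z],1))
    return R*Ro.from_euler('y',tilt_deg,degrees=True)  # sign checked: see below
def rel(pos,R):
    p,r,o=cur()
    return (r.inv().apply(np.array(pos)-p)*1000).round(1).tolist(),(r.inv()*R).as_rotvec().round(4).tolist()
E
python3 - <<'E'
from h import *
print(rel([.53,-.14,.29],toolrot(186)))
print(toolrot(180,13).as_matrix())
E
```

```text
([479.7, -309.6, -44.8], [0.0002, -0.0013, -2.9995])
[[-9.74370065e-01  1.22464680e-16 -2.24951054e-01]
 [ 1.19325918e-16  1.00000000e+00  2.75485589e-17]
 [ 2.24951054e-01  0.00000000e+00 -9.74370065e-01]]
```

```bash
sed -i "s/'y',tilt_deg/'y',-tilt_deg/" h.py
python3 -m jog '[[[120,-77,-45],[0,0,-0.7],1],[[240,-155,-45],[0,0,-1.4],1],[[480,-310,-45],[0,0,-2.9],1],[[480,-310,-45],[0,0,-2.9],1],[[480,-310,-45],[0,0,-2.9],1],[[480,-310,-45],[0,0,-2.9],1],[[480,-310,-45],[0,0,-2.9],1],[[480,-310,-45],[0,0,-2.9],1],[[480,-310,-45],[0,0,-2.9],1],[[480,-310,-45],[0,0,-2.9],1],[[480,-310,-45],[0,0,-2.9],1],[[480,-310,-45],[0,0,-2.9],1],[[480,-310,-45],[0,0,-2.9],1],[[480,-310,-45],[0,0,-2.9],1],[[480,-310,-45],[0,0,-2.9],1],[[480,-310,-45],[0,0,-2.9],1],[[480,-310,-45],[0,0,-2.9],1],[[480,-310,-45],[0,0,-2.9],1],[[480,-310,-45],[0,0,-2.9],1],[[480,-310,-45],[0,0,-2.9],1]]'; python3 - <<'E'
from h import *
p,P=cloud("wrist","w1");np.save("/tmp/w1.npy",P);np.save("/tmp/w1p.npy",p)
print(cur()[2]['q'].round(2),cur()[2]['wrist_force'])
print(rel([.53,-.14,.29],toolrot(186)))
E
```

```text
time_s: 1.92
eef_pos: [0.5302, -0.1393, 0.29]
eef_rot: [-0.0, 0.193, 0.981, 0.0]
wrist_force: [0.2, -0.7, 1.0]
opening: 1.002
[-0.47  0.09  1.62  0.    1.43 -1.66] [-0.51829779 -0.27325076 -0.11233648]
([-0.1, -0.6, 0.0], [0.001, -0.0004, -0.4857])
```

View pics/w1.png

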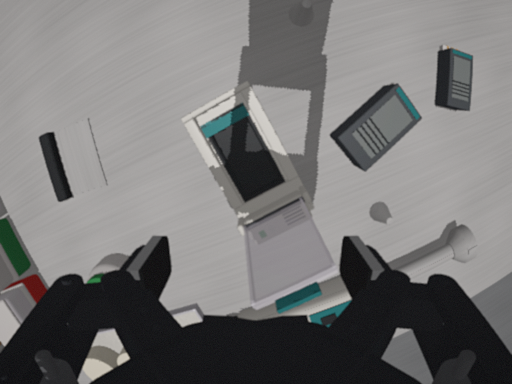

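The wrist view shows the charger at about (245,160), with the hood at (225,122) and the cover leaning back. The pack to use is at (455,80). Next I'll measure from this depth.

```bash
python3 - <<'E'
from h import *
P=np.load("/tmp/w1.npy");p=np.load("/tmp/w1p.npy").astype(int);z=P[...,2];x=P[...,0];y=P[...,1]
v,u=np.mgrid[0:384,0:512]
def rect(m): 
    r=cv2.minAreaRect((P[m][:,:2]*1000).astype(np.float32));return m.sum(),np.round(r[0],1),np.round(r[1],1),round(r[2],2)
print('bench z',np.nanmedian(z[(np.abs(z)<.015)]))
box=(u>170)&(u<320)&(v>75)&(v<215)
deck=box&(z>.031)&(z<.041)&(p.min(-1)>120)
print('deck',rect(deck),np.median(z[deck]))
hood=box&(p[...,1]-p[...,0]>30)&(z>.036); print('hood',rect(hood),np.median(z[hood]))
ws=box&(z>.02)&(z<.028);print('floor',rect(ws),np.median(z[ws]))
pk=(u>425)&(u<485)&(v>35)&(v<120)&(z>.033)&(z<.043);print('pack',rect(pk),np.median(z[pk]))
tl=pk&(p[...,1]-p[...,0]>25);print(P[tl].mean(0))
c=(u>235)&(u<335)&(v>180)&(v<310)&(z>.06)
print('block',rect(c&(z<.076)))
cv=c&(z>.1);Q=P[cv];print('cover',Q.min(0),Q.max(0))
print('hoodpts sample')
E
python3 - <<'E'
import cv2
i=cv2.imread('pics/w1.png')[75:215,170:330];cv2.imwrite('pics/w1c.png',cv2.resize(i,None,fx=4,fy=4,interpolation=cv2.INTER_CUBIC))
E
```

```text
bench z 0.00010940346435889259
deck (np.int64(1927), array([ 528.7, -147. ]), array([194.1, 100.5]), 6.05) 0.03591194276120918
hood (np.int64(554), array([ 464.2, -154.2]), array([16.9, 60.6]), 5.97) 0.04297740319106777
floor (np.int64(3130), array([ 506.8, -149.7]), array([135.3,  71.2]), 6.13) 0.02388590946306962
pack (np.int64(1418), array([520.6, 197.5]), array([51.5, 90.3]), 63.88) 0.038421084351880685
[0.48502886 0.21520693 0.03886287]
block (np.int64(764), array([ 681. , -129.7]), array([192. ,  99.3]), 6.4)
cover [ 0.58687076 -0.17920067  0.10011051] [ 0.62320669 -0.09825666  0.22297491]
hoodpts sample
```

View pics/w1c.png

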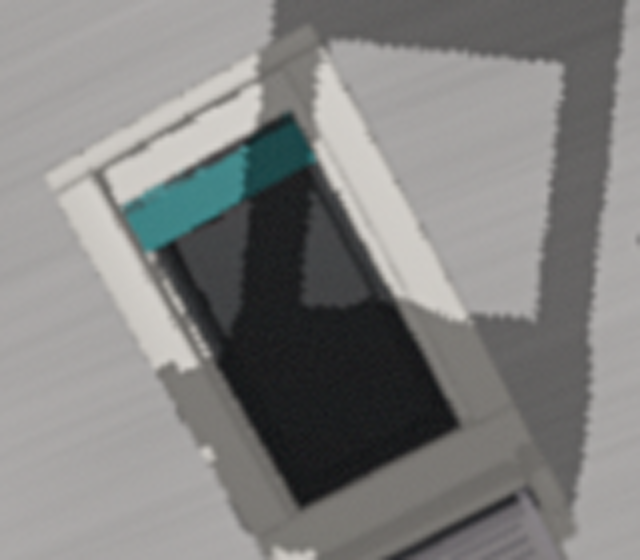

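```bash
cat >> h.py <<'E'
CH=np.array([.5098,-.1490]);CY=np.radians(6.05)
def toC(P):
    d=P[...,:2]-CH;return np.stack([d[...,0]*np.cos(CY)+d[...,1]*np.sin(CY),-d[...,0]*np.sin(CY)+d[...,1]*np.cos(CY),P[...,2]],-1)*1000
def fromC(x,y,z):
    x,y,z=x/1e3,y/1e3,z/1e3
    return np.array([CH[0]+x*np.cos(CY)-y*np.sin(CY),CH[1]+x*np.sin(CY)+y*np.cos(CY),z])
E
python3 - <<'E'
from h import *
P=np.load("/tmp/w1.npy");C=toC(P)
m0=np.isfinite(C[...,0])&(np.abs(C[...,0])<110)&(np.abs(C[...,1])<60)
for y in (-15,-5,5,15):
    m=m0&(abs(C[...,1]-y)<3);Q=C[m];Q=Q[np.argsort(Q[:,0])]
    b=np.round(Q[:,0]/2)*2
    print(y,[(int(k),int(round(np.median(Q[b==k,2])))) for k in np.unique(b)])
for x in (-20,0,20):
    m=m0&(abs(C[...,0]-x)<3);Q=C[m];b=np.round(Q[:,1]/1)*1
    print(x,[(int(k),int(round(np.median(Q[b==k,2])))) for k in np.unique(b)])
E
```

```text
-15 [(-110, 0), (-108, 0), (-106, 0), (-104, 0), (-102, 1), (-100, 0), (-98, -1), (-96, 0), (-94, 0), (-92, 0), (-90, 0), (-88, 0), (-86, 0), (-84, 0), (-82, 0), (-78, 34), (-76, 35), (-74, 37), (-72, 36), (-70, 34), (-68, 20), (-66, 20), (-64, 20), (-62, 20), (-60, 20), (-58, 20), (-56, 32), (-54, 43), (-52, 43), (-50, 42), (-48, 42), (-46, 42), (-44, 43), (-42, 43), (-40, 43), (-38, 43), (-36, 24), (-34, 24), (-32, 24), (-30, 25), (-28, 24), (-26, 24), (-24, 24), (-22, 23), (-20, 24), (-18, 24), (-16, 24), (-14, 24), (-12, 24), (-10, 356), (-8, 356), (-6, 361), (-4, 377), (-2, 374), (0, 373), (2, 24), (4, 25), (6, 24), (8, 24), (10, 24), (12, 24), (14, 24), (16, 24), (18, 24), (20, 24), (22, 24), (24, 24), (26, 24), (28, 24), (30, 25), (32, 24), (34, 25), (36, 24), (38, 24), (40, 24), (42, 24), (44, 24), (46, 24), (48, 24), (50, 24), (52, 24), (54, 24), (56, 30), (58, 36), (60, 36), (62, 36), (64, 34), (66, 36), (68, 36), (70, 36), (72, 37), (74, 36), (76, 36), (78, 49), (80, 64), (82, 71), (84, 78), (86, 90), (88, 102), (90, 116), (92, 126), (94, 137), (96, 147), (98, 160), (100, 
[... 6495 characters left out ...]
, (-8, 24), (-7, 24), (-6, 25), (-5, 24), (-4, 24), (-3, 24), (-2, 24), (-1, 24), (0, 24), (1, 24), (2, 24), (3, 25), (4, 24), (5, 24), (6, 24), (7, 24), (8, 25), (9, 25), (10, 24), (11, 24), (12, 24), (13, 24), (14, 24), (15, 24), (16, 23), (17, 24), (18, 350), (19, 352), (20, 356), (21, 357), (22, 357), (23, 357), (24, 357), (25, 356), (26, 356), (27, 356), (28, 357), (29, 355), (30, 36), (31, 379), (32, 377), (33, 367), (34, 365), (35, 365), (36, 366), (37, 364), (38, 364), (39, 362), (40, 361), (41, 360), (42, 359), (43, 357), (44, 356), (45, 353), (46, 356), (47, 36), (48, 35), (49, 35), (50, 34), (51, -1), (52, 0), (53, 0), (54, 0), (55, 0), (56, 0), (57, 1), (58, 1), (59, 1), (60, 0)]
```

```bash
python3 - <<'E'
from h import *
import bench
print([k for k in dir(bench) if not k.startswith('_')], getattr(bench,'tip_extent',None))
print(rel([.525,.195,.20],toolrot(153.9)))
E
```

```text
['MotionError', 'camera', 'get_calibration', 'get_obs', 'hand_in', 'tip_extent'] 0.014
([129.0, 308.4, 90.3], [0.0008, -0.0006, 0.0746])
```

```bash
python3 -m jog '[[[40,95,28],[0,0,0.07],1],[[129,308,90],[0,0,0.075],1],[[129,308,90],[0,0,0.075],1],[[129,308,90],[0,0,0.075],1],[[129,308,90],[0,0,0.075],1],[[129,308,90],[0,0,0.075],1],[[129,308,90],[0,0,0.075],1],[[129,308,90],[0,0,0.075],1],[[129,308,90],[0,0,0.075],1],[[129,308,90],[0,0,0.075],1],[[129,308,90],[0,0,0.075],1],[[129,308,90],[0,0,0.075],1],[[129,308,90],[0,0,0.075],1]]'; python3 - <<'E'
from h import *
P_=get_obs();p,P=cloud("wrist","w2");p=p.astype(int);z=P[...,2]
print('dq',np.abs(P_['dq']).max())
m=(z>.034)&(z<.043)&(P[...,0]>.45)&(P[...,0]<.6)&(P[...,1]>.13)&(P[...,1]<.27)
r=cv2.minAreaRect((P[m][:,:2]*1000).astype(np.float32));print(m.sum(),r,np.median(z[m]))
E
```

```text
time_s: 3.05
eef_pos: [0.5255, 0.1931, 0.2009]
eef_rot: [0.0, 0.227, 0.974, 0.0]
wrist_force: [-0.2, 0.1, -0.1]
opening: 1.002
dq 0.005228982243738676
4089 ((521.1665649414062, 197.9733123779297), (47.64350891113281, 90.18547821044922), 63.882972717285156) 0.03820673969655869
```

View pics/w2.png

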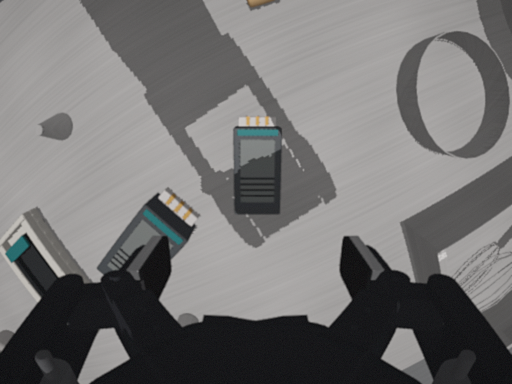

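The pack is at (257,165), with the tongue up in the image. Top centre is (0.5212, 0.1980), heel yaw -26.1°. I'll descend and grip.

```bash
python3 - <<'E'
from h import *
print(rel([.5212,.198,.027],toolrot(153.88)))
E
```

```text
([6.0, 2.3, 173.9], [0.0011, 0.0003, -0.0027])
```

```bash
python3 -m jog '[[[6,2.3,35],[0,0,-0.003],1],[[6,2.3,70],[0,0,-0.003],1],[[6,2.3,105],[0,0,-0.003],1],[[6,2.3,140],[0,0,-0.003],1],[[6,2.3,162],[0,0,-0.003],0.9],[[6,2.3,174],[0,0,-0.003],0.8],[[6,2.3,174],[0,0,-0.003],0.8]]'
python3 -m jog '[[[0,0,0],[0,0,0],0.3],[[0,0,0],[0,0,0],0.3],[[0,0,0],[0,0,0],0.3],[[0,0,0],[0,0,0],0.3],[[0,0,0],[0,0,0],0.3],[[0,0,0],[0,0,0],0.3],[[0,0,0],[0,0,0],0.3]]'
python3 - <<'E'
from h import *
p,r,o=cur();print(p,r.as_matrix().round(3).tolist(),o['opening'])
cloud("wrist","w3");cloud("side","s3")
E
```

```text
time_s: 3.68
eef_pos: [0.5197, 0.1967, 0.0245]
eef_rot: [-0.002, 0.227, 0.974, -0.0]
wrist_force: [0.5, -0.3, 0.9]
opening: 0.802
time_s: 4.27
eef_pos: [0.521, 0.1967, 0.0262]
eef_rot: [-0.001, 0.227, 0.974, -0.0]
wrist_force: [-0.1, -1.5, 6.8]
opening: 0.549
[0.52101559 0.19670012 0.02621742] [[-0.897, 0.442, -0.001], [0.442, 0.897, 0.0], [0.001, -0.0, -1.0]] 0.5492584002960024
```

View pics/w3.png

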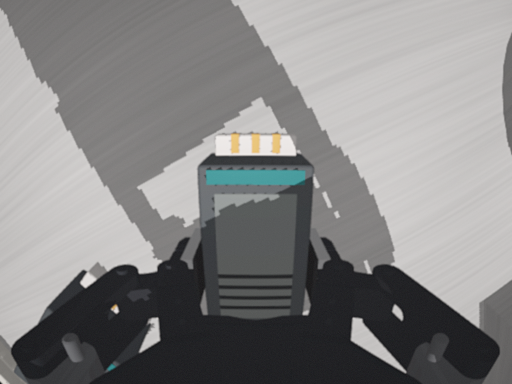

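```bash
cat >> h.py <<'E'
G=np.array([-55.4,0,-26.2])/1e3
YAW=186.05
def toe(x,z,tilt,y=0,yaw=YAW):
    R=toolrot(yaw,tilt);p=fromC(x,y,24+z)+R.apply(G)
    return p,R
def where():
    p,r,o=cur();t=toC(p-r.apply(G));m=r.as_matrix()
    x=m[:,0];z=t.round(1);z[2]-=24
    tilt=np.degrees(np.arcsin(-x[2]));yaw=np.degrees(np.arctan2(x[1],x[0]))%360
    f=Ro.from_euler('z',-CY).apply(o['wrist_force'])
    print('toe',z.round(1),'tilt',round(tilt,2),'yaw',round(yaw,2),'FC',f.round(1),'tq',np.round(Ro.from_euler('z',-CY).apply(o['torque']),2),'t',round(o['time_s'],2),'op',round(o['opening'],3))
def go(x,z,tilt,y=0,yaw=YAW):
    where();print(rel(*toe(x,z,tilt,y,yaw)))
E
python3 - <<'E'
from h import *
go(-30,60,13)
E
```

```text
toe [  0.7 372.2 -23.9] tilt -0.06 yaw 153.79 FC [-0.4 -2.1  6.5] tq [-0.18  0.15 -0.07] t 4.37 op 0.546
([-157.8, -305.5, -95.8], [-0.064, -0.222, -0.5606])
```

```bash
python3 -m jog '[[[0,0,-20],[0,0,0],0.3],[[0,0,-50],[0,0,0],0.3],[[0,0,-85],[0,0,0],0.3],[[-16,-31,-96],[0,0,-0.1],0.3],[[-32,-62,-96],[0,0,-0.2],0.3],[[-48,-93,-96],[0,-0.05,-0.3],0.3],[[-64,-124,-96],[-0.02,-0.1,-0.4],0.3],[[-80,-155,-96],[-0.04,-0.15,-0.5],0.3],[[-96,-186,-96],[-0.06,-0.2,-0.55],0.3],[[-112,-217,-96],[-0.064,-0.222,-0.56],0.3],[[-128,-248,-96],[-0.064,-0.222,-0.56],0.3],[[-144,-279,-96],[-0.064,-0.222,-0.56],0.3],[[-155,-300,-96],[-0.064,-0.222,-0.56],0.3],[[-158,-305.5,-96],[-0.064,-0.222,-0.56],0.3],[[-158,-305.5,-96],[-0.064,-0.222,-0.56],0.3],[[-158,-305.5,-96],[-0.064,-0.222,-0.56],0.3]]'
python3 - <<'E'
from h import *
p,P=cloud("wrist","w4");np.save('/tmp/w4.npy',P);cloud("side","s4")
go(-33,12,13)
E
```

```text
time_s: 5.7
eef_pos: [0.5274, -0.1466, 0.1218]
eef_rot: [0.113, -0.052, 0.992, 0.007]
wrist_force: [-0.0, 0.2, -3.3]
opening: 0.552
toe [-30.1   1.5  59.8] tilt 12.95 yaw 186.08 FC [ 0.3  0.5 -2.7] tq [ 0.02  0.2  -0.09] t 5.8 op 0.551
([13.5, -1.6, 45.9], [0.0014, -0.0009, 0.0006])
```

View pics/w4.png

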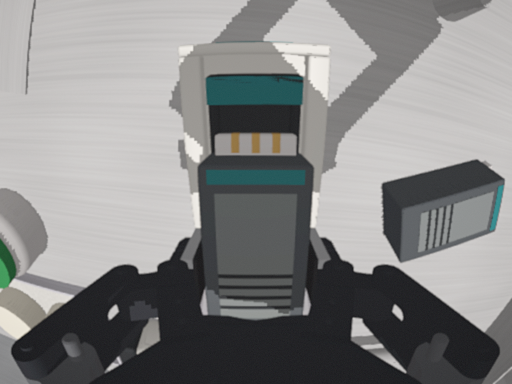

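View pics/s4.png

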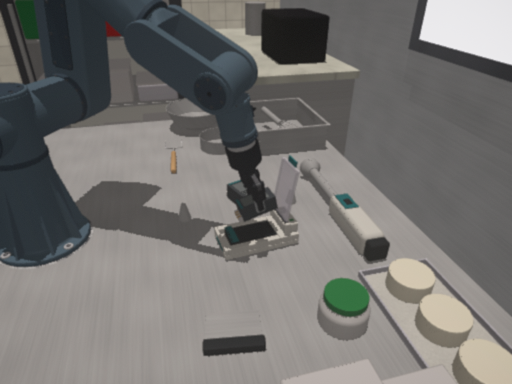

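The wrist view shows the tongue at (256,144), aligned with the hood at (254,90). The pack pose in the grip comes next, from this depth.

```bash
python3 - <<'E'
from h import *
P=np.load('/tmp/w4.npy');C=toC(P)
v,u=np.mgrid[0:384,0:512]
p,r,o=cur()
T=(r.inv().apply((P.reshape(-1,3)-p))*1000).reshape(P.shape)
m=(u>212)&(u<298)&(v>190)&(v<270)
A=np.c_[T[m][:,:2],np.ones(m.sum())];co=np.linalg.lstsq(A,T[m][:,2],rcond=None)[0];print('top plane tool z=',co, 'expect',26.2-38)
top=(abs(T[...,2]-(T[...,:2]@co[:2]+co[2]))<1.2)&(u>185)&(u<325)&(v>150)&(v<330)
print('x range',np.percentile(T[top][:,0],[0.3,99.7]),'expect max',45.4)
for lo in (-5,10,20,30,38):
    s=top&(T[...,0]>lo)&(T[...,0]<lo+6);print(lo,np.percentile(T[s][:,1],[1,99]))
tg=(u>222)&(u<290)&(v>133)&(v<156)&(T[...,2]>10)&(T[...,2]<20)
print('tongue z',np.median(T[tg][:,2]),'expect 15.2; xmax',np.percentile(T[tg][:,0],[1,99]),'y',np.percentile(T[tg][:,1],[1,99]))
h=(C[...,2]>40)&(C[...,2]<46)&(u>205)&(u<305)&(v>70)&(v<108)
print('hood C x',np.percentile(C[h][:,0],[1,50,99]),'y',np.percentile(C[h][:,1],[1,99]),np.median(C[h][:,2]))
print('walls y', [ (lo,np.percentile(C[w][:,1],[1,99]).round(1)) for lo in (-34,) for w in [(abs(C[...,2]-24)<1.5)&(C[...,0]>lo)&(C[...,0]<lo+5)&(abs(C[...,1])<27)&(v<200)]])
E
```

```text
** On entry to DLASCL parameter number  4 had an illegal value
 ** On entry to DLASCL parameter number  4 had an illegal valueTraceback (most recent call last):
  File "<stdin>", line 7, in <module>
    x, resids, rank, s = _umath_linalg.lstsq(a, b, rcond,
                         ~~~~~~~~~~~~~~~~~~~^^^^^^^^^^^^^
                                             signature=signature)
                                             ^^^^^^^^^^^^^^^^^^^^
    raise LinAlgError("SVD did not converge in Linear Least Squares")
numpy.linalg.LinAlgError: SVD did not converge in Linear Least Squares
```

```bash
python3 - <<'E'
from h import *
P=np.load('/tmp/w4.npy');C=toC(P)
v,u=np.mgrid[0:384,0:512]
p,r,o=cur()
T=(r.inv().apply((P.reshape(-1,3)-p))*1000).reshape(P.shape)
ok=np.isfinite(T[...,0]); print('nan frac in pack',1-ok[190:270,212:298].mean())
m=ok&(u>212)&(u<298)&(v>160)&(v<270)
print(m.sum())
A=np.c_[T[m][:,:2],np.ones(m.sum())];co=np.linalg.lstsq(A,T[m][:,2],rcond=None)[0];print('top plane tool z=',co, 'expect',26.2-38)
top=ok&(abs(T[...,2]-(T[...,:2]@co[:2]+co[2]))<1.2)&(u>185)&(u<325)&(v>150)&(v<330)
print('x range',np.percentile(T[top][:,0],[0.3,99.7]),'expect max',45.4)
for lo in (-5,10,20,30,38):
    s=top&(T[...,0]>lo)&(T[...,0]<lo+6)
    if s.sum(): print(lo,np.percentile(T[s][:,1],[1,99]))
tg=ok&(u>222)&(u<290)&(v>133)&(v<156)&(T[...,2]>10)&(T[...,2]<20)
print('tongue z',np.median(T[tg][:,2]),'expect 15.2; xmax',np.percentile(T[tg][:,0],[1,99]),'y',np.percentile(T[tg][:,1],[1,99]))
h=ok&(C[...,2]>40)&(C[...,2]<46)&(u>205)&(u<305)&(v>70)&(v<108)
print('hood C x',np.percentile(C[h][:,0],[1,50,99]),'y',np.percentile(C[h][:,1],[1,99]),np.median(C[h][:,2]))
w=ok&(abs(C[...,2]-24)<1.5)&(C[...,0]>-34)&(C[...,0]<-28)&(abs(C[...,1])<27)&(v<200)
print(w.sum(),np.percentile(C[w][:,1],[1,99]) if w.sum() else '')
E
```

```text
nan frac in pack 0.0034883720930232176
9236
top plane tool z= [ 2.15903672e-02 -2.79514319e-03 -1.22781986e+01] expect -11.8
x range [-29.30963162  45.6793655 ] expect max 45.4
-5 [-25.01574284  21.794677  ]
10 [-28.86505843  25.73748916]
20 [-24.83526402  21.86283734]
30 [-24.72113269  21.86537313]
38 [-24.79053886  21.96112813]
tongue z 15.31492631859381 expect 15.2; xmax [45.59433366 55.74966264] y [-16.97752635  15.1303652 ]
hood C x [-55.55349091 -46.7097495  -37.58529378] y [-30.53103085  30.10964432] 43.0300316099812
507 [-24.64380289  24.33097671]
```

```bash
sed -i 's/^G=.*/G=np.array([-55.7,1.5,-26.3])\/1e3/' h.py; python3 - <<'E'
from h import *
go(-32,3,12.5)
E
```

```text
toe [-30.4   0.   59.6] tilt 12.95 yaw 186.08 FC [ 0.3  0.5 -2.7] tq [ 0.02  0.2  -0.09] t 5.8 op 0.551
([14.0, -0.1, 55.3], [0.0014, 0.0078, 0.0006])
```

```bash
python3 -m jog '[[[5,0,20],[0,0.008,0],0.3],[[9,0,36],[0,0.008,0],0.3],[[12,0,46],[0,0.008,0],0.3],[[13,0,51],[0,0.008,0],0.3],[[13.5,0,53.5],[0,0.008,0],0.3],[[14,0,55],[0,0.008,0],0.3],[[14,0,55],[0,0.008,0],0.3]]'
python3 - <<'E'
from h import *
p,P=cloud("wrist","w5");np.save('/tmp/w5.npy',P);cloud("side","s5")
go(-37,1.5,12.5)
im=cv2.imread('pics/s5.png')[170:270,190:320];cv2.imwrite('pics/s5c.png',cv2.resize(im,None,fx=5,fy=5,interpolation=cv2.INTER_CUBIC))
E
```

```text
time_s: 6.38
eef_pos: [0.5269, -0.146, 0.0655]
eef_rot: [0.109, -0.053, 0.993, 0.006]
wrist_force: [0.6, -2.6, -3.9]
opening: 0.549
toe [-31.5  -0.3   3.8] tilt 12.56 yaw 186.1 FC [ 1.4 -2.6 -3.2] tq [-0.58 -0.02 -0.04] t 6.48 op 0.548
([5.9, 0.3, 1.1], [0.0003, 0.001, 0.0008])
```

View pics/w5.png

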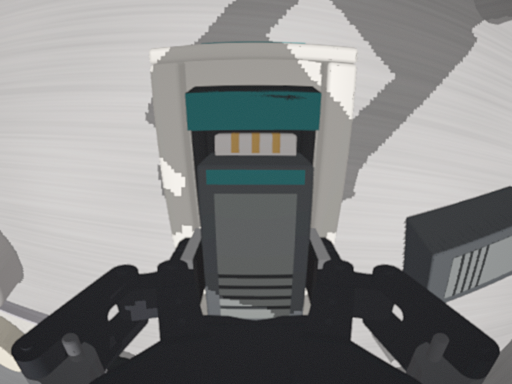

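View pics/s5c.png

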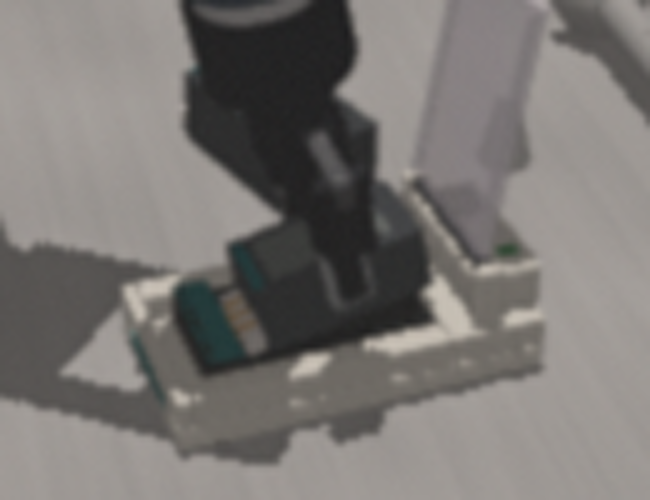

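Contact with the +y wall shows as a 2.6 N side force, and the picture agrees that the pack sits about 1 mm to the right. I'll correct y and slide in.

```bash
python3 -m jog '[[[0,-0.8,0],[0,0,0],0.3],[[0,-1,0],[0,0,0],0.3],[[2,-1,0.5],[0,0,0],0.3],[[4,-1,1],[0,0,0],0.3],[[6,-1,1.2],[0,0,0],0.3],[[6,-1,1.2],[0,0,0],0.3]]'
python3 - <<'E'
from h import *
go(-40,1,12.5,y=-1)
E
```

```text
time_s: 6.98
eef_pos: [0.5205, -0.1472, 0.0626]
eef_rot: [0.109, -0.053, 0.993, 0.006]
wrist_force: [-0.4, -1.1, -3.2]
opening: 0.551
toe [-37.9  -0.9   0.9] tilt 12.5 yaw 186.08 FC [-0.5 -1.1 -3.2] tq [0.03 0.17 0.08] t 6.98 op 0.551
([2.1, -0.1, -0.6], [0.0012, -0.0, 0.0005])
```

```bash
python3 -m jog '[[[1,0,-0.2],[0,0,0],0.3],[[2,0,-0.4],[0,0,0],0.3],[[3,0,-0.6],[0,0,0],0.3],[[4,0,-0.8],[0,0,0],0.3],[[4,0,-0.8],[0,0,0],0.3]]'
python3 - <<'E'
from h import *
where()
E
python3 -m jog '[[[0.5,0,-0.1],[0,0,0],0.3],[[1,0,-0.2],[0,0,0],0.3],[[1.5,0,-0.3],[0,0,0],0.3],[[1.5,0,-0.3],[0,0,0],0.3]]'
python3 - <<'E'
from h import *
where()
E
```

```text
time_s: 7.4
eef_pos: [0.5172, -0.1477, 0.063]
eef_rot: [0.11, -0.053, 0.993, 0.006]
wrist_force: [5.0, 1.3, -3.9]
opening: 0.551
toe [-41.1  -1.    1.2] tilt 12.61 yaw 186.07 FC [ 5.1  0.8 -3.9] tq [ 0.16 -0.75 -0.05] t 7.4 op 0.551
time_s: 7.73
eef_pos: [0.5165, -0.148, 0.0636]
eef_rot: [0.111, -0.052, 0.992, 0.006]
wrist_force: [5.7, 1.7, -4.0]
opening: 0.548
toe [-41.7  -1.3   1.6] tilt 12.72 yaw 186.05 FC [ 5.8  1.  -4. ] tq [ 0.23 -0.81  0.06] t 7.73 op 0.548
```

```bash
python3 - <<'E'
from h import *
go(-44,0.5,11,y=-1)
go(-45.2,0.5,9,y=-1)
E
```

```text
toe [-41.7  -1.3   1.6] tilt 12.72 yaw 186.05 FC [ 5.8  1.  -4. ] tq [ 0.23 -0.81  0.06] t 7.73 op 0.548
([1.7, 0.3, 2.3], [-0.0001, 0.03, 0.0])
toe [-41.7  -1.3   1.6] tilt 12.72 yaw 186.05 FC [ 5.8  1.  -4. ] tq [ 0.23 -0.81  0.06] t 7.73 op 0.548
([2.0, 0.3, 4.0], [-0.0001, 0.0649, 0.0])
```

```bash
python3 -m jog '[[[0.9,0.2,1.2],[0,0.015,0],0.3],[[1.7,0.3,2.3],[0,0.03,0],0.3],[[1.9,0.3,3],[0,0.045,0],0.3],[[2,0.3,4],[0,0.065,0],0.3],[[2,0.3,4],[0,0.065,0],0.3],[[2,0.3,4],[0,0.065,0],0.3]]'
python3 - <<'E'
from h import *
go(-45.2,0.5,9,y=-1)
E
```

```text
time_s: 8.23
eef_pos: [0.5172, -0.1481, 0.0602]
eef_rot: [0.08, -0.053, 0.995, 0.004]
wrist_force: [6.2, 1.7, -0.7]
opening: 0.545
toe [-43.4  -1.4   1.3] tilt 9.17 yaw 186.05 FC [ 6.3  1.  -0.7] tq [ 0.3  -0.97 -0.01] t 8.23 op 0.545
([1.9, 0.4, 0.7], [-0.0013, 0.003, -0.0])
```

```bash
python3 - <<'E'
from h import *
go(-45.8,1.2,8,y=-1)
E
python3 -m jog '[[[1,0.1,0.2],[0,0.005,0],0.3],[[2,0.2,0.4],[0,0.01,0],0.3],[[2.4,0.2,0.7],[0,0.02,0],0.3],[[2.4,0.2,0.7],[0,0.02,0],0.3]]'
python3 - <<'E'
from h import *
go(-45.8,1,6,y=-1)
E
```

```text
toe [-43.4  -1.4   1.3] tilt 9.17 yaw 186.05 FC [ 6.3  1.  -0.7] tq [ 0.3  -0.97 -0.01] t 8.23 op 0.545
([1.9, 0.4, 0.9], [-0.0013, 0.0204, -0.0])
time_s: 8.57
eef_pos: [0.5165, -0.1483, 0.0599]
eef_rot: [0.071, -0.052, 0.996, 0.003]
wrist_force: [7.5, 2.0, -3.7]
opening: 0.549
toe [-44.7  -1.6   1.9] tilt 8.19 yaw 186.02 FC [ 7.6  1.2 -3.7] tq [ 0.25 -1.23 -0.  ] t 8.57 op 0.549
([0.3, 0.5, 2.9], [-0.0024, 0.0382, -0.0005])
```

```bash
python3 -m jog '[[[0.9,0.2,1],[0,0.013,0],0.3],[[0.6,0.2,2],[0,0.026,0],0.3],[[0.3,0.2,2.9],[0,0.04,0],0.3],[[0.3,0.2,2.9],[0,0.04,0],0.3]]'
python3 - <<'E'
from h import *
go(-45.6,1,4,y=-1)
E
```

```text
time_s: 8.9
eef_pos: [0.5184, -0.1482, 0.0578]
eef_rot: [0.053, -0.052, 0.997, 0.001]
wrist_force: [5.8, 2.4, -1.9]
opening: 0.547
toe [-44.   -1.6   1.8] tilt 6.05 yaw 186.0 FC [ 6.1  1.7 -1.9] tq [ 0.4  -1.08 -0.06] t 8.9 op 0.547
([0.7, 0.6, 2.6], [-0.0032, 0.0357, -0.0009])
```

```bash
python3 -m jog '[[[1.1,0.5,0.8],[0,0.01,0],0.3],[[1.1,0.6,1.6],[0,0.02,0],0.3],[[1.2,0.6,2.2],[0,0.03,0],0.3],[[1.2,0.6,2.2],[0,0.03,0],0.3]]'
python3 - <<'E'
from h import *
go(-45.2,1,2,y=-1)
E
```

```text
time_s: 9.23
eef_pos: [0.5192, -0.148, 0.0563]
eef_rot: [0.039, -0.052, 0.998, -0.0]
wrist_force: [6.7, 1.4, -2.6]
opening: 0.548
toe [-44.   -1.6   1.8] tilt 4.51 yaw 185.98 FC [ 6.9  0.7 -2.6] tq [ 0.2  -1.05  0.02] t 9.23 op 0.548
([0.1, 0.6, 3.1], [-0.0046, 0.0439, -0.0013])
```

```bash
python3 -m jog '[[[1,0.4,0.8],[0,0.012,0],0.3],[[0.9,0.5,1.6],[0,0.023,0],0.3],[[0.8,0.5,2.4],[0,0.035,0],0.3],[[0.8,0.5,2.8],[0,0.044,0],0.3],[[0.8,0.5,2.8],[0,0.044,0],0.3]]'
python3 - <<'E'
from h import *
go(-44.5,1,0,y=-1)
p,P=cloud("side","s6");cloud("wrist","w6")
im=cv2.imread('pics/s6.png')[170:270,190:320];cv2.imwrite('pics/s6c.png',cv2.resize(im,None,fx=5,fy=5,interpolation=cv2.INTER_CUBIC))
E
```

```text
time_s: 9.65
eef_pos: [0.5204, -0.1479, 0.0542]
eef_rot: [0.019, -0.052, 0.998, -0.002]
wrist_force: [5.8, 1.6, -2.4]
opening: 0.549
toe [-44.   -1.6   1.9] tilt 2.17 yaw 185.96 FC [ 6.   1.  -2.4] tq [ 0.17 -1.15  0.04] t 9.65 op 0.549
([-0.4, 0.6, 3.0], [-0.0059, 0.0379, -0.0016])
```

View pics/s6c.png

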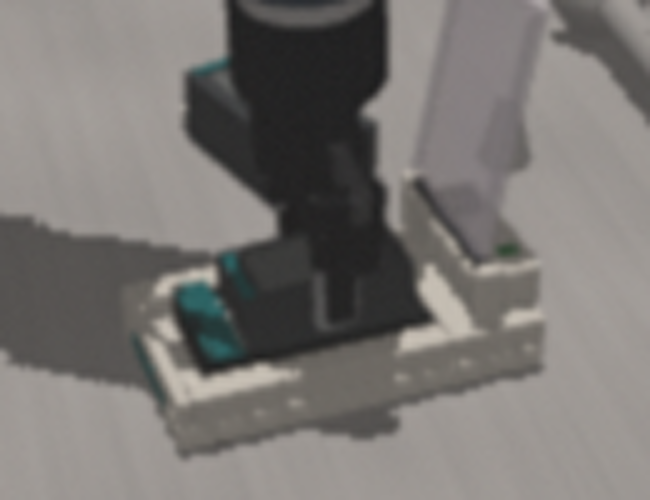

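View pics/w6.png

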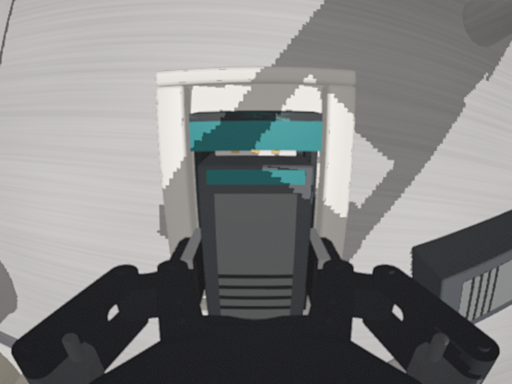

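```bash
python3 -m jog '[[[0.6,0.4,0.8],[0,0.012,0],0.3],[[0.4,0.5,1.6],[0,0.023,0],0.3],[[0.3,0.5,2.4],[0,0.032,0],0.3],[[0.2,0.5,3],[0,0.038,0],0.3],[[0.2,0.5,3],[0,0.038,0],0.3]]'
python3 - <<'E'
from h import *
go(-44,0,0,y=-1)
E
```

```text
time_s: 10.17
eef_pos: [0.5215, -0.1478, 0.0519]
eef_rot: [0.001, -0.052, 0.999, -0.004]
wrist_force: [5.6, 0.5, -0.6]
opening: 0.547
toe [-43.8  -1.7   1.5] tilt 0.13 yaw 185.97 FC [ 5.6 -0.  -0.6] tq [ 0.08 -0.86  0.04] t 10.17 op 0.547
([0.1, 0.6, 1.6], [-0.0072, 0.0022, -0.0015])
```

```bash
python3 -m jog '[[[0,0.2,0.6],[-0.002,0.002,0],0.3],[[0,0.3,1.2],[-0.004,0.002,0],0.3],[[0,0.4,1.7],[-0.004,0.002,0],0.3],[[0,0.4,2],[-0.004,0.002,0],0.3],[[0,0.4,2],[-0.004,0.002,0],0.3]]'
python3 - <<'E'
from h import *
go(-44,0,0,y=-1)
p,P=cloud("scene","c7");C=toC(P)
for x in (-25,-15,40,50):
    m=(abs(C[...,0]-x)<4)&(abs(C[...,1])<18)&(C[...,2]>30)&(C[...,2]<90);print(x,m.sum(),np.percentile(C[m][:,2],[10,50,90]) if m.sum() else '')
E
```

```text
time_s: 10.58
eef_pos: [0.5217, -0.1478, 0.0503]
eef_rot: [0.0, -0.052, 0.999, -0.002]
wrist_force: [2.1, -1.0, 4.0]
opening: 0.549
toe [-43.8  -1.6  -0.1] tilt 0.03 yaw 185.96 FC [ 2.  -1.2  4. ] tq [-0.05 -0.06  0.21] t 10.58 op 0.549
([0.2, 0.6, -0.1], [-0.0037, 0.0005, -0.0015])
-25 0 
-15 4 [60.45426588 63.08259239 65.24345387]
40 0 
50 0
```

```bash
python3 -m jog '[[[0,0,0],[0,0,0],0.6],[[0,0,0],[0,0,0],0.65],[[0,0,0],[0,0,0],0.75],[[0,0,0],[0,0,0],0.85],[[0,0,-2],[0,0,0],0.9],[[0,0,-25],[0,0,0],0.95],[[0,0,-60],[0,0,0],1],[[0,0,-90],[0,0,0],1],[[0,0,-115],[0,0,0],1],[[0,0,-120],[0,0,0],1],[[0,0,-120],[0,0,0],1]]'
python3 - <<'E'
from h import *
p,P=cloud("wrist","w8");C=toC(P);v,u=np.mgrid[0:384,0:512];where()
np.save('/tmp/w8.npy',P)
m=np.isfinite(C[...,0])&(abs(C[...,1])<27)&(C[...,0]>-36)&(C[...,0]<70)&(C[...,2]>55)&(C[...,2]<68)
Q=C[m];A=np.c_[Q[:,:2],np.ones(len(Q))];co=np.linalg.lstsq(A,Q[:,2],rcond=None)[0];print('plane',co,'top z at c',co[2]+co[0]*6.5)
top=Q[abs(Q[:,2]-A@co)<1.5];print('x',np.percentile(top[:,0],[.5,99.5]),'y',np.percentile(top[:,1],[.5,99.5]))
E
```

```text
time_s: 11.55
eef_pos: [0.5229, -0.148, 0.1727]
eef_rot: [0.002, -0.052, 0.999, -0.003]
wrist_force: [-0.5, 0.4, 0.1]
opening: 0.996
toe [-43.6  -1.2 120.2] tilt 0.09 yaw 185.97 FC [ 0.8 -0.4 -0.7] tq [0.02 0.03 0.  ] t 11.6 op 1.001
plane [2.84247768e-04 1.83226246e-03 6.22789491e+01] top z at c 62.280796691963126
x [-33.04276134  54.84165188] y [-23.77917744  22.84237536]
```

View pics/w8.png

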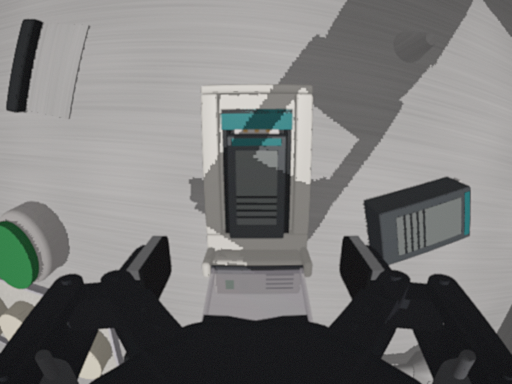

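Released: the pack top is level at 62.3 mm (nominal 62) with no tilt. Next I'll go over and behind the cover with shut fingers.

```bash
python3 -m jog '[[[0,0,-40],[0,0,0],0.5],[[0,0,-80],[0,0,0],0],[[0,0,-110],[0,0,0],0],[[-20,0,-115],[0,0,0],0],[[-55,0,-115],[0,0,0],0],[[-90,0,-115],[0,0,0],0],[[-120,0,-115],[0,0,0],0],[[-130,0,-115],[0,0,0],0],[[-130,0,-115],[0,0,0],0],[[-130,0,-80],[0,0,0],0],[[-130,0,-45],[0,0,0],0],[[-130,0,-20],[0,0,0],0],[[-130,0,-18],[0,0,0],0]]'
python3 - <<'E'
from h import *
p,r,o=cur();print('TCP C',toC(p).round(1));where()
cloud("side","s9")
p,P=cloud("wrist","w9");C=toC(P)
m=np.isfinite(C[...,0])&(abs(C[...,1])<38)&(C[...,0]>80)&(C[...,0]<125)&(C[...,2]>110)&(C[...,2]<235);print(m.sum(),C[m].max(0) if m.sum() else '')
E
```

```text
time_s: 12.68
eef_pos: [0.6458, -0.1323, 0.1802]
eef_rot: [-0.006, -0.052, 0.999, 0.001]
wrist_force: [-1.0, 0.5, -0.9]
opening: -0.003
TCP C [137.    2.2 180.2]
toe [ 81.    0.9 130.5] tilt -0.63 yaw 185.94 FC [-1.   0.6 -0.9] tq [ 0.03  0.07 -0.03] t 12.68 op -0.003
15916 [124.8641852   37.98972717 234.99887734]
```

View pics/s9.png

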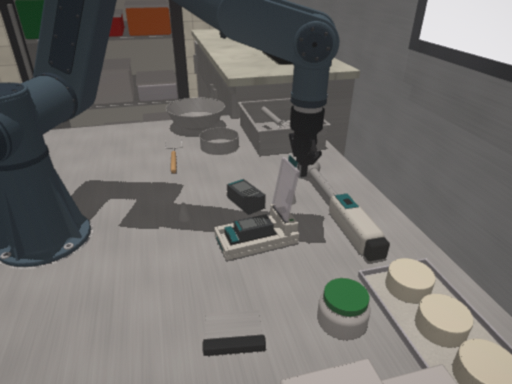

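```bash
python3 -m jog '[[[5,-1,-8],[0,0,0],0],[[10,-2,-10],[0,0,0],0],[[15,-2,-10],[0,0,0],0],[[20,-2,-10],[0,0,0],0],[[25,-2,-10],[0,0,0],0],[[30,-2,-10],[0,0,0],0],[[35,-2,-10],[0,0,0],0],[[40,-2,-10],[0,0,0],0],[[45,-2,-10],[0,0,0],0]]'
python3 - <<'E'
from h import *
p,r,o=cur();print('TCP C',toC(p).round(1));where()
cloud("side","s10")
im=cv2.imread('pics/s10.png')[120:260,200:340];cv2.imwrite('pics/s10c.png',cv2.resize(im,None,fx=4,fy=4,interpolation=cv2.INTER_CUBIC))
E
```

```text
time_s: 13.53
eef_pos: [0.6054, -0.1405, 0.199]
eef_rot: [0.0, -0.052, 0.999, -0.002]
wrist_force: [0.8, 0.3, 7.5]
opening: 0.002
TCP C [ 95.9  -1.7 199. ]
toe [ 40.2  -3.2 148.7] tilt 0.04 yaw 185.95 FC [0.8 0.2 7.5] tq [ 0.09 -0.01  0.02] t 13.53 op 0.002
```

View pics/s10c.png

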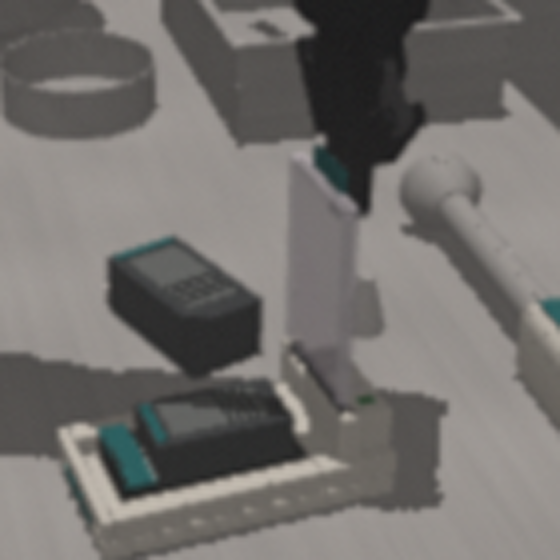

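The cover is nearly upright, but its tab is pressing up on the gripper with 7.5 N. I'll raise a little before pushing further.

```bash
python3 -m jog '[[[-2,1,-8],[0,0,0],0],[[-2,1,-16],[0,0,0],0],[[-2,1,-16],[0,0,0],0]]'
python3 - <<'E'
from h import *
p,r,o=cur();print('TCP C',toC(p).round(1));where()
E
python3 -m jog '[[[5,0,0],[0,0,0],0],[[10,0,0],[0,0,0],0],[[15,0,0],[0,0,0],0],[[20,0,0],[0,0,0],0],[[25,0,0],[0,0,0],0],[[30,0,0],[0,0,0],0],[[30,0,0],[0,0,0],0]]'
python3 - <<'E'
from h import *
p,r,o=cur();print('TCP C',toC(p).round(1));where()
cloud("side","s11")
im=cv2.imread('pics/s11.png')[120:260,200:340];cv2.imwrite('pics/s11c.png',cv2.resize(im,None,fx=4,fy=4,interpolation=cv2.INTER_CUBIC))
E
```

```text
time_s: 13.83
eef_pos: [0.6075, -0.1397, 0.2175]
eef_rot: [0.002, -0.052, 0.999, -0.003]
wrist_force: [0.7, -0.2, 0.4]
opening: 0.0
TCP C [ 98.1  -1.1 217.5]
toe [ 42.5  -2.6 167.1] tilt 0.17 yaw 185.96 FC [ 0.7 -0.2  0.4] tq [ 0.05 -0.04  0.01] t 13.83 op 0.0
time_s: 14.42
eef_pos: [0.5766, -0.1429, 0.2172]
eef_rot: [0.001, -0.052, 0.999, -0.003]
wrist_force: [0.8, -0.7, 0.6]
opening: 0.005
TCP C [ 67.   -0.9 217.2]
toe [ 11.4  -2.5 166.8] tilt 0.11 yaw 185.94 FC [ 0.8 -0.8  0.6] tq [ 0.02 -0.01 -0.03] t 14.42 op 0.005
```

View pics/s11c.png

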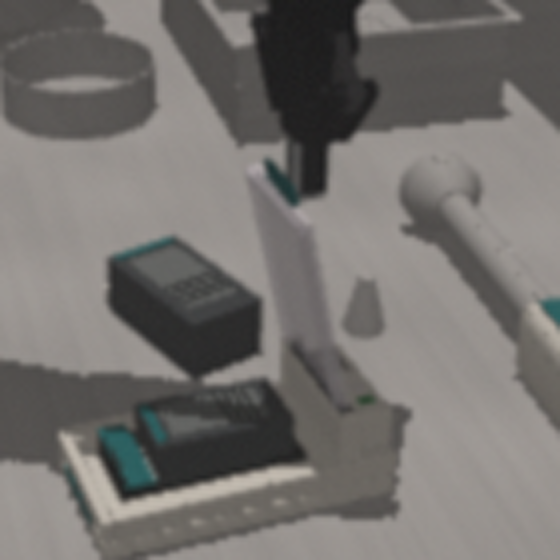

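```bash
python3 -m jog '[[[8,0,8],[0,0,0],0],[[15,0,17],[0,0,0],0],[[25,0,22],[0,0,0],0],[[34,0,27],[0,0,0],0],[[43,0,33],[0,0,0],0],[[52,0,39],[0,0,0],0],[[60,0,47],[0,0,0],0],[[68,0,55],[0,0,0],0],[[74,0,64],[0,0,0],0],[[80,0,73],[0,0,0],0],[[80,0,73],[0,0,0],0]]'
python3 - <<'E'
from h import *
p,r,o=cur();print('TCP C',toC(p).round(1));where()
cloud("side","s12")
im=cv2.imread('pics/s12.png')[120:260,200:340];cv2.imwrite('pics/s12c.png',cv2.resize(im,None,fx=4,fy=4,interpolation=cv2.INTER_CUBIC))
E
```

```text
time_s: 15.38
eef_pos: [0.4955, -0.1508, 0.1417]
eef_rot: [-0.0, -0.052, 0.999, -0.002]
wrist_force: [-1.0, -1.0, 0.5]
opening: 0.0
TCP C [-14.4  -0.3 141.7]
toe [-70.1  -1.8  91.4] tilt -0.06 yaw 185.91 FC [-1.1 -0.9  0.5] tq [0.03 0.01 0.03] t 15.38 op 0.0
```

View pics/s12c.png

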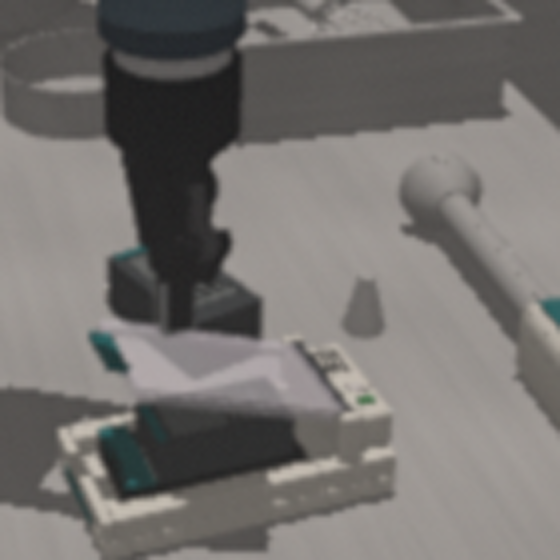

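```bash
python3 -m jog '[[[4,0,8],[0,0,0],0],[[8,0,17],[0,0,0],0],[[12,0,28],[0,0,0],0],[[14,0,38],[0,0,0],0],[[15,0,46],[0,0,0],0],[[16,0,50],[0,0,0],0],[[16,0,54],[0,0,0],0],[[16,0,54],[0,0,0],0]]'
python3 - <<'E'
from h import *
p,r,o=cur();print('TCP C',toC(p).round(1));where()
E
python3 -m jog '[[[0,0,1.5],[0,0,0],0],[[0,0,3],[0,0,0],0],[[0,0,3],[0,0,0],0]]'
python3 - <<'E'
from h import *
p,r,o=cur();print('TCP C',toC(p).round(1));where()
E
```

```text
time_s: 16.1
eef_pos: [0.4803, -0.1528, 0.0879]
eef_rot: [-0.0, -0.051, 0.999, -0.002]
wrist_force: [-1.0, 0.6, 0.2]
opening: 0.001
TCP C [-29.7  -0.7  87.9]
toe [-85.4  -2.1  37.6] tilt -0.03 yaw 185.9 FC [-1.   0.7  0.2] tq [-0.03 -0.05  0.03] t 16.1 op 0.001
time_s: 16.35
eef_pos: [0.4805, -0.1529, 0.0849]
eef_rot: [-0.0, -0.052, 0.999, -0.002]
wrist_force: [-0.4, 0.4, -0.3]
opening: 0.0
TCP C [-29.5  -0.8  84.9]
toe [-85.2  -2.2  34.6] tilt -0.02 yaw 185.91 FC [-0.3  0.4 -0.3] tq [-0.04  0.02 -0.03] t 16.35 op 0.0
```

```bash
python3 -m jog '[[[0,0,1],[0,0,0],0],[[0,0,2],[0,0,0],0],[[0,0,2],[0,0,0],0]]'
python3 - <<'E'
from h import *
where();p,P=cloud("side","s13");C=toC(P)
for x in (-60,-45,-10,10,30,50,70):
    m=np.isfinite(C[...,0])&(abs(C[...,0]-x)<4)&(abs(C[...,1]+20)<12)&(C[...,2]>30)&(C[...,2]<90);print(x,m.sum(),np.percentile(C[m][:,2],[10,50,90]).round(1) if m.sum() else '')
E
```

```text
time_s: 16.6
eef_pos: [0.4809, -0.1531, 0.0839]
eef_rot: [0.0, -0.052, 0.999, -0.002]
wrist_force: [-2.3, 1.2, 6.9]
opening: 0.0
toe [-84.9  -2.5  33.6] tilt 0.01 yaw 185.92 FC [-2.1  1.5  6.9] tq [0.26 0.44 0.06] t 16.6 op 0.0
-60 38 [35.3 66.1 71.4]
-45 40 [35.7 68.5 71.3]
-10 37 [35.5 46.2 71.2]
10 38 [35.4 69.5 71.7]
30 39 [34.8 46.2 71.2]
50 38 [35.6 58.8 71.6]
70 37 [35.3 38.8 72. ]
```

Firm contact (6.9 N) with the tips at 69.9 mm, and the cover's top face at 70 mm means it is shut. I'll retreat and check.

```bash
python3 -m jog '[[[0,0,-10],[0,0,0],0],[[0,0,-40],[0,0,0],0],[[0,0,-80],[0,0,0],0],[[0,0,-120],[0,0,0],0],[[-20,0,-160],[0,0,0],0],[[-60,0,-190],[0,0,0],0],[[-60,0,-190],[0,0,0],0],[[-60,0,-190],[0,0,0],0]]'
python3 - <<'E'
from h import *
where();p,P=cloud("wrist","w14");C=toC(P);cloud("scene","c14");cloud("side","s14")
m=np.isfinite(C[...,0])&(abs(C[...,1])<36)&(C[...,0]>-68)&(C[...,0]<74)&(C[...,2]>64)&(C[...,2]<90)
Q=C[m];A=np.c_[Q[:,:2],np.ones(len(Q))];co=np.linalg.lstsq(A,Q[:,2],rcond=None)[0];print(m.sum(),'cover plane',co.round(4),np.percentile(Q[:,0],[1,99]))
for y in (0,):
  for x in (-35,-20,0,20,40,52):
    m=np.isfinite(C[...,0])&(abs(C[...,0]-x)<2)&(abs(C[...,1]-y)<10);print(x,np.percentile(C[m][:,2],[5,50,95]).round(1))
im=cv2.imread('pics/s14.png')[140:270,190:340];cv2.imwrite('pics/s14c.png',cv2.resize(im,None,fx=4,fy=4,interpolation=cv2.INTER_CUBIC))
E
```

```text
time_s: 17.32
eef_pos: [0.5436, -0.1466, 0.2783]
eef_rot: [0.004, -0.052, 0.999, -0.004]
wrist_force: [-0.8, -0.4, -0.6]
opening: -0.002
toe [-21.7  -2.8 227.6] tilt 0.4 yaw 185.99 FC [-0.9 -0.3 -0.6] tq [-0.01 -0.03  0.04] t 17.32 op -0.002
7433 cover plane [-1.70000e-03  1.20000e-03  7.00985e+01] [-65.70109707  72.46129499]
-35 [68.8 70.  71.6]
-20 [68.7 70.  71.1]
0 [68.6 70.  70.9]
20 [ 70.9 344.2 364.6]
40 [ 69.9 310.7 316.4]
52 [68.8 70.2 71.1]
```

View pics/s14c.png

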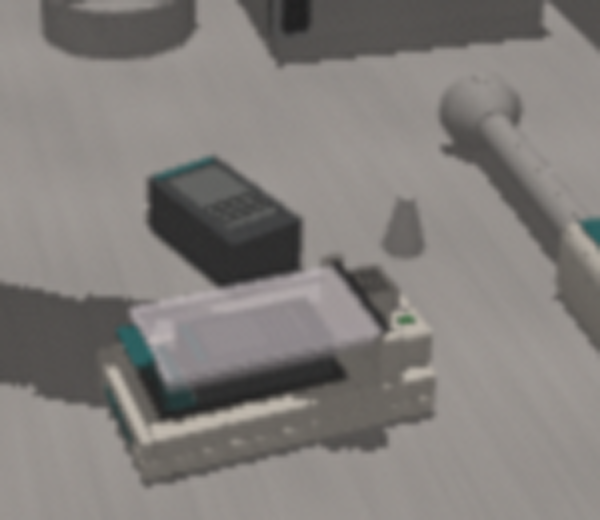

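View pics/w14.png

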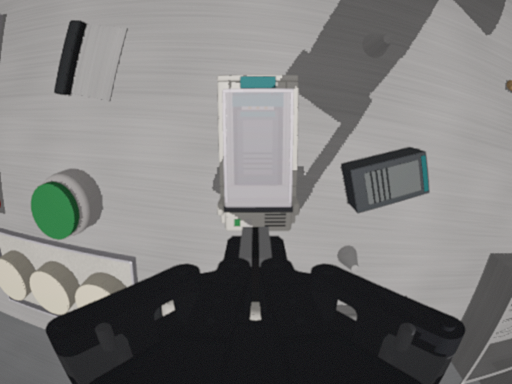

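View pics/c14.png

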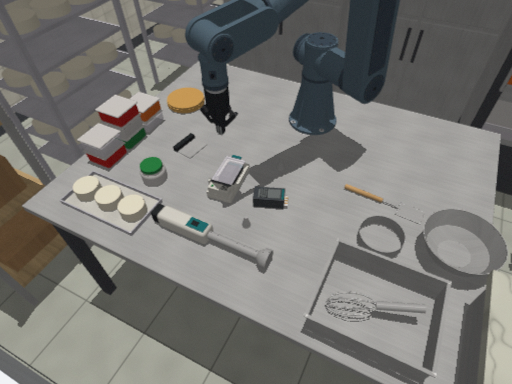

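The cover plane is level at 70.1 mm with slope about 0, so it is shut. The pack lies flat beneath it, the other things haven't moved, and the robot is clear.

```bash
python3 -c "
from bench import *
print(hand_in())"
```

```text
the job is handed in; nothing more can be done
None
```

The battery pack is on charge in the bay with the splash cover fully shut, and I handed the job in at about 17.5 s with the robot clear of everything.

- **Locating:** I used the smaller of the two packs. The camera showed the bay about 6.5 mm towards the heel end, and the contact block's first push-back at 5 N confirmed it.
- **Seating:** The tongue went under the hood at about 13°. I pressed it against the contacts with at most about 7.6 N while rocking the heel down, with about 7 N of downward push at the end. After release the pack's top was level at 62.3 mm (nominal 62).
- **Cover:** I pushed it over from behind and down until the fingers met it at 69.9 mm with 6.9 N. After backing off it read level at 70.1 mm (nominal 70).
- **Other things on the bench:** They looked unmoved in the last pictures; I did not measure them again.

**What went less than cleanly:**
- The pack brushed the bay's side wall at about 2.6 N on the way in, and I corrected that by about 1 mm.
- The cover's tab pressed up on the gripper at about 7.5 N during the push, so I raised the tool before going on.
- The scene camera had too few usable points to confirm the pack was flat while it was still gripped. That check comes from the wrist camera after release.

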